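Find the tight spot in the cabinet's sliding door

ROBOT

A 6-joint arm with a two-finger parallel gripper is mounted at the origin on the work surface. World frame = base frame: x ahead of the robot, y to its left, z up, the work surface at z = 0. Lengths are in m, angles in rad, forces in N, time in s.
With the tool pointing down it reaches from about 0.3 to 0.75 m from the base axis. Payload 8.5 kg.
Tool frame: the origin (TCP) lies at the very end of the fingers, on their centre line; the grasp point (between the pads) lies 19 mm behind it; z points along the fingers, y is the line along which they close (so a half turn about z gives the same grasp; the last joint's range is limited). The gripper opens to 85 mm and grips with 20 to 120 N. Pads are 22 mm wide; open, the fingers measure 114 mm over their backs; the gripper's body (76 mm by 85 mm) begins 54 mm behind the grasp point. The pads swing forward as they close: fully open they stand 13 mm farther back than shut.
Start: joints at [1.129, 0.381, 1.297, -0, 1.464, -0.215], TCP at [0.124, 0.536, 0.231] pointing down, gripper open.
Joint ranges: [-3.11, 3.11], [-0.89, 2.33], [0.22, 2.48], [-1.42, 4.56], [0.17, 2.85], [-2.88, 2.88]. Speed limits (rad/s): [2.39, 2.39, 3.14, 3.14, 3.14, 3.14].

INTERFACE

Orientations are given as a unit quaternion [x, y, z, w].
In Python, from bench import sensors, eyes, env gives the robot as it stands. The module is installed in compiled form; this text tells all that it offers.
- The arm moves only by the tool carry_out, never from a script. Its argument "moves" is a list of rows, each an object of numbers: "wx", "wy", "wz": the turn, a rotation vector about the world's x, y, z normalised to -1 to 1, where 1 is 90 degrees; "x", "y", "z": the shift along the world's x, y, z normalised to -1 to 1, where 1 is 0.4 m; "grip": the finger opening in mm, from 0 to 85.4. In form: [{"wx": .., "wy": .., "wz": .., "x": .., "y": .., "z": .., "grip": ..}, ...]. A call has 1 to 20 rows; each row is the pose to reach, as a shift and turn from the pose commanded when the call began; what a row does not reach only later rows make up. A row lasts 1/10 s, in which the tool goes at most 50 mm and 8.59 degrees, less where a joint would pass 70% of its speed; a pose out of reach is approached as far as the arm can. A call with a number of a shift or a turn outside -1 to 1 is refused whole. A call with a gripper value outside its range is refused whole. The fingers move at their own pace and stop on an object; "grip_force" is the grip in N (left out, the last holds). Time passes only in rows, so rows that repeat a pose let the fingers close. It gives the time, the measured TCP pose, the force, the opening and the grip force at its end, in the units of the state.
- sensors.read_state(): the state, without advancing time (a new reading comes with each control period).
- eyes.camera(name): name is "scene" or "top"; returns the picture (384x512x3 uint8, blue, green, red); there is no depth.
- eyes.camera_model(name): a dict with "K" (3x3 intrinsics, pixels), "extrinsics" (4x4, takes a point from camera to world coordinates). Camera axes: x right, y up, looking along -z (the intrinsics and any distortion apply to the point x, -y, -z); pixel columns grow to the right and rows downward; lengths in m; the calibration is good to about 2 mm. A picture is of the moment at which its call begins. camera_model takes no time and is no camera call.
- env.finish_job(): hands the job in; it is judged then, once.
The state is a dict: "clock": time; "qpos": joint angles; "joint_velocities": joint speeds; "effort": joint torques, N m; "tool_pos": TCP position; "orientation": TCP orientation; "force": force on the tool from outside, world axes, zero at the start; "torque": the same for the moment, N m; "gripper_width": finger opening in m; "finger_force": force on a finger pad.
Only numpy, scipy, OpenCV 4.12 (cv2) and the standard library are available. Lean on these libraries where they do the work, as an engineer would, in place of code of your own. Each camera call takes 0.05 s, during which the arm holds its last target. There are 200 camera calls.

TASK

The sliding top door of the green cabinet sticks somewhere on its brass track. Take it by its yellow handle, slide it fully closed, then stroke it all the way open feeling for the place where it drags, and finally bring it back and leave it standing on that tight spot, let go, so that the fitter can dress the track there; leave the parts on the plywood shelf alone.

Things in the scene. Friction and masses are not known exactly. Their poses are not given: they have to be found in the camera images.
- cabinet: Low green steel cabinet, fixed to the bench, 236 mm (x) by 520 mm (y), 132 mm high. Origin: centre of its underside, z up. Two grooved brass tracks run along y on its top edges, black rubber stops at their ends; a fixed cover closes its +y half. A plywood shelf, 120 mm deep, top 90 mm above the bench, runs along its +x side with four loose parts.
- door: Sliding top door: flat green steel panel 236 (x) x 220 (y) x 10 mm, 0.5 to 1 kg. Slides along the cabinet's y, travel 240 mm: origin at y = -120 mm in the cabinet's frame when fully closed, +120 mm fully open. Origin: centre of its underside, 134 mm above the bench; axes as the cabinet's. Runs with about 2 N drag except at one unseen tight spot; stays wherever it is left.
- door_handle (a point): Centre of the yellow grip bar on the door, 110 mm (x) x 20 mm wide (y) x 20 mm high, 35 mm above the door's top face (179 mm above the bench), midway along the door, on two dark posts 16 mm wide, 42 mm either side of its middle in x. Free from above.
- track_closed (a point): Where the centre of the grip bar is when the door is fully closed; fixed to the cabinet. The middle of the tight spot lies 40 to 200 mm from here towards track_open, different each time.
- track_open (a point): Where the centre of the grip bar is when the door is fully open; fixed to the cabinet. Over the tight spot, about 25 mm of travel, the drag (felt only while the door moves) climbs smoothly to about 12 N and falls away again; it is alike both ways, but the peak is felt about 4 mm before the middle of the spot, whichever way the door goes.
- bushing: Bronze bushing standing on the plywood shelf, 64 mm diameter, 60 mm high, bore 44 mm. Origin at the centre of its underside. Bystander.
- buffer: Red rubber buffer pad lying on the plywood shelf, 60 x 90 x 25 mm. Origin at the centre of its underside. Bystander.
- pin: Polished steel gudgeon pin (hollow) standing on end on the plywood shelf, 34 mm diameter, 90 mm high. Origin at the centre of its underside. Bystander.
- insert: Grey composite brake insert lying on the plywood shelf, 50 x 100 x 20 mm. Origin at the centre of its underside. Bystander.

How it is judged:
By the outcome, as a careful person would: the job done as asked, in the order asked, and still so for the second after the job is handed in, with the robot touching nothing.
It also fails if it takes over 64 s, if anything falls off the work surface, if the arm or the gripper's body presses on something with over 40 N, if the wrist force passes 120 N, or if a joint passes its speed limit or range.

## Working session

There is one attempt and no reset: what is moved stays moved. The work goes in short steps, Python scripts to look and compute and a tool call to move; the robot and the scene stay as the last step left them, time stands still between calls to the robot, and variables do not carry over. Pictures are saved under pics/ and viewed, at most 10 in all, crops included, and the job is handed in when it is done.

Besides the shell and the picture viewer there is one more tool, called as name(argument=value, ...), one argument or row to a line, values as JSON. carry_out: Moves the arm, as the interface text tells. Scaled input: -1 to 1 covers 0.4 m each way for a shift and 90 degrees each way for a turn. Its arguments: {"type":"object","properties":{"moves":{"type":"array","items":{"type":"object","properties":{"wx":{"type":"number","minimum":-1,"maximum":1},"wy":{"type":"number","minimum":-1,"maximum":1},"wz":{"type":"number","minimum":-1,"maximum":1},"x":{"type":"number","minimum":-1,"maximum":1},"y":{"type":"number","minimum":-1,"maximum":1},"z":{"type":"number","minimum":-1,"maximum":1},"grip":{"type":"number"}}}},"grip_force":{"type":"number"}},"required":["moves"]}

```bash
mkdir -p pics; python3 - <<'E'
from bench import sensors, eyes, env
import cv2,numpy as np
for n in("scene","top"):
    im=eyes.camera(n); cv2.imwrite(f"pics/{n}0.png",im)
    m=eyes.camera_model(n); print(n,m)
a=cv2.imread("pics/scene0.png");b=cv2.imread("pics/top0.png")
cv2.imwrite("pics/both0.png",cv2.resize(np.vstack([a,b]),None,fx=.78,fy=.78))
print(sensors.read_state())
E
```

```text
scene {'K': array([[409.67520217,   0.        , 259.52745431],
       [  0.        , 409.67520217, 196.45431733],
       [  0.        ,   0.        ,   1.        ]]), 'extrinsics': array([[-0.55499417, -0.44294137,  0.7041196 ,  1.30680132],
       [ 0.83173743, -0.30966348,  0.46078344,  0.45207745],
       [ 0.01394008,  0.84137475,  0.54027234,  0.61948609],
       [ 0.        ,  0.        ,  0.        ,  1.        ]])}
top {'K': array([[464.27660059,   0.        , 255.97881833],
       [  0.        , 464.27660059, 182.00819203],
       [  0.        ,   0.        ,   1.        ]]), 'extrinsics': array([[ 0.00447284,  0.99747603, -0.07086302,  0.59786565],
       [-0.99998621,  0.00465666,  0.00242897,  0.01517526],
       [ 0.00275282,  0.07085118,  0.9974831 ,  1.03926328],
       [ 0.        ,  0.        ,  0.        ,  1.        ]])}
{'clock': 0.1, 'qpos': array([ 1.12874491e+00,  3.81125512e-01,  1.29815511e+00, -2.59976801e-05,
        1.46358409e+00, -2.15285350e-01]), 'joint_velocities': array([ 0.00050291, -0.00111978,  0.00148349,  0.00038091,  0.00029454,
        0.0012091 ]), 'effort': array([ 3.26882371e-03, -4.49225450e+01, -2.31656188e+01, -9.76381421e-05,
        3.64523512e-03,  6.60937843e-06]), 'tool_pos': array([0.12354377, 0.53568137, 0.23078526]), 'orientation': array([ 1.13138838e-01,  9.93578985e-01, -6.06154722e-04, -1.93067426e-04]), 'force': array([-0.15667991, -0.31723349, -0.24081025]), 'torque': array([ 0.06626705,  0.00104136, -0.03504866]), 'finger_force': 0.0, 'gripper_width': 0.08536016600337575}
```

View pics/both0.png

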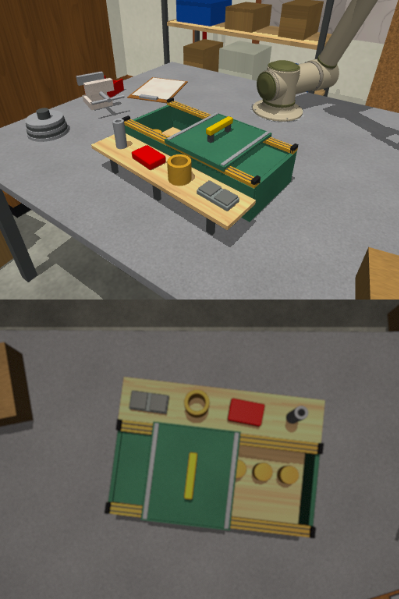

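```bash
cat > h.py <<'E'
import cv2,numpy as np
from bench import sensors, eyes, env
def cast(n,uv,z):
    m=eyes.camera_model(n);K=m["K"];E=m["extrinsics"]
    p=np.linalg.inv(K)@[uv[0],uv[1],1]; d=E[:3,:3]@[p[0],-p[1],-p[2]];o=E[:3,3]
    return o+d*(z-o[2])/d[2]
def handle(im,n="top"):
    h=cv2.cvtColor(im,cv2.COLOR_BGR2HSV)
    k=cv2.inRange(h,(23,200,110),(35,255,255))
    c=[c for c in cv2.findContours(k,0,2)[0] if cv2.contourArea(c)>150]
    return [(cv2.contourArea(q),cv2.minAreaRect(q),cv2.boxPoints(cv2.minAreaRect(q))) for q in c]
E
python3 - <<'E'
from h import *
im=cv2.imread("pics/top0.png")
for a,r,b in handle(im):
    P=np.array([cast("top",p,.189) for p in b]); print(a,r,cast("top",r[0],.189).round(4)); print(P.round(4))
h=cv2.cvtColor(im,cv2.COLOR_BGR2HSV); k=cv2.inRange(h,(0,0,0),(180,255,38)); k[:130]=0;k[320:]=0
for c in cv2.findContours(k,0,2)[0]:
    if 30<cv2.contourArea(c)<2000:
        r=cv2.minAreaRect(c); print(r,cast("top",r[0],.145).round(4))
cv2.imwrite("pics/topc.png",cv2.resize(im[80:320,110:440],None,fx=2.4,fy=2.4))
E
```

```text
((400.5, 297.5), (13.0, 5.0), 90.0) [ 0.4428 -0.2624  0.145 ]
((137.5699920654297, 266.5099792480469), (4.38406229019165, 13.57645034790039), 8.13010311126709) [0.499  0.2378 0.145 ]
((393.08465576171875, 242.72561645507812), (11.923775672912598, 90.1662368774414), 5.376705646514893) [ 0.5461 -0.25    0.145 ]
((410.5, 191.5), (13.0, 5.0), 90.0) [ 0.6444 -0.2853  0.145 ]
((152.5, 161.5), (13.0, 5.0), 90.0) [0.7003 0.2135 0.145 ]
((373.4999694824219, 151.50001525878906), (12.690895080566406, 10.289915084838867), 59.036251068115234) [ 0.7218 -0.2149  0.145 ]
((18.153844833374023, 144.26922607421875), (27.26013946533203, 42.16496276855469), 78.69007110595703) [0.7326 0.4746 0.145 ]
```

View pics/topc.png

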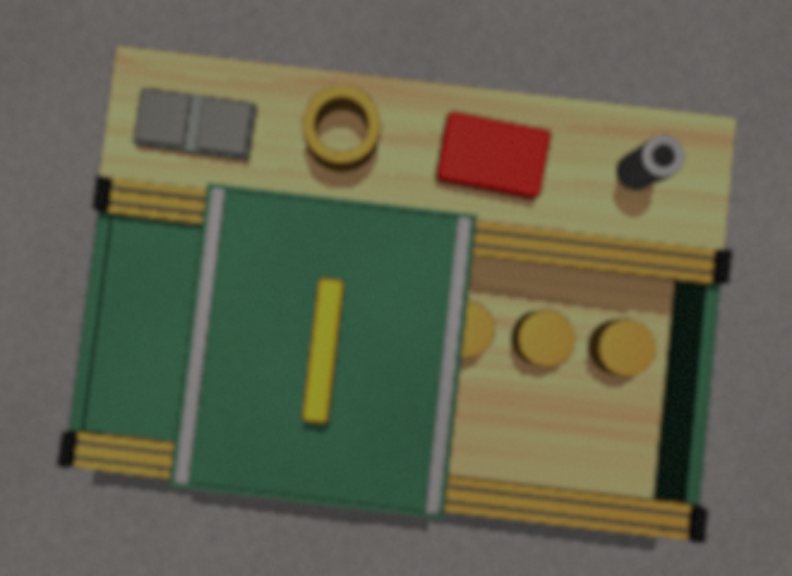

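```bash
python3 - <<'E'
from h import *
im=cv2.imread("pics/top0.png"); h=cv2.cvtColor(im,cv2.COLOR_BGR2HSV); print(h[226,245])
v=h[226,245].astype(int)
k=cv2.inRange(h,(int(v[0])-4,150,100),(int(v[0])+4,255,255));k[:,:215]=0;k[:,275:]=0;k[:180]=0;k[270:]=0
c=max(cv2.findContours(k,0,2)[0],key=cv2.contourArea); r=cv2.minAreaRect(c);print(r)
print(cast("top",r[0],.189)); print(np.array([cast("top",p,.189) for p in cv2.boxPoints(r)]).round(4))
E
```

```text
[ 30 189 144]
((244.1081085205078, 225.51316833496094), (10.459099769592285, 59.77665710449219), 6.9529571533203125)
[0.57862858 0.03439778 0.189     ]
[[0.5261 0.0501 0.189 ]
 [0.6339 0.0376 0.189 ]
 [0.6317 0.0186 0.189 ]
 [0.5239 0.0312 0.189 ]]
```

carry_out(
  moves=[
    {"x": 0.75, "y": -0.85, "z": 0, "wz": 0.073, "grip": 85},
    {"x": 0.75, "y": -0.85, "z": 0, "wz": 0.073, "grip": 85},
    {"x": 0.75, "y": -0.85, "z": 0, "wz": 0.073, "grip": 85},
    {"x": 0.75, "y": -0.85, "z": 0, "wz": 0.073, "grip": 85},
    {"x": 0.75, "y": -0.85, "z": 0, "wz": 0.073, "grip": 85},
    {"x": 0.75, "y": -0.85, "z": 0, "wz": 0.073, "grip": 85},
    {"x": 0.75, "y": -0.85, "z": 0, "wz": 0.073, "grip": 85},
    {"x": 0.75, "y": -0.85, "z": 0, "wz": 0.073, "grip": 85},
    {"x": 0.75, "y": -0.85, "z": 0, "wz": 0.073, "grip": 85},
    {"x": 0.75, "y": -0.85, "z": 0, "wz": 0.073, "grip": 85},
    {"x": 0.75, "y": -0.85, "z": 0, "wz": 0.073, "grip": 85},
    {"x": 0.75, "y": -0.85, "z": 0, "wz": 0.073, "grip": 85},
  ],
)

```text
validation failed for argument at $.mo...
```

carry_out(
  moves=[
    {"x": 0.388, "y": -0.403, "grip": 60},
    {"x": 0.388, "y": -0.403, "grip": 60},
    {"x": 0.388, "y": -0.403, "grip": 60},
    {"x": 0.388, "y": -0.403, "grip": 60},
    {"x": 0.388, "y": -0.403, "grip": 60},
    {"x": 0.388, "y": -0.403, "grip": 60},
    {"x": 0.388, "y": -0.403, "grip": 60},
    {"x": 0.388, "y": -0.403, "grip": 60},
  ],
)

```text
validation failed for argument at $.mo...
```

```bash
python3 - <<'E'
from h import *
im=eyes.camera("scene"); cv2.imwrite("pics/s1.png",cv2.resize(im[80:300,150:420],None,fx=2.8,fy=2.7))
s=sensors.read_state(); print(s["tool_pos"],s["orientation"],s["force"],s["torque"],s["qpos"])
E
```

```text
[0.1235759  0.5357165  0.23085942] [ 1.13143955e-01  9.93578452e-01 -5.24329437e-04 -1.76898907e-04] [-0.38248135 -0.00811368 -1.71123514] [-0.0002728   0.01972662 -0.02543477] [ 1.12870818e+00  3.81070082e-01  1.29802352e+00 -3.68681649e-06
  1.46360578e+00 -2.15314195e-01]
```

View pics/s1.png

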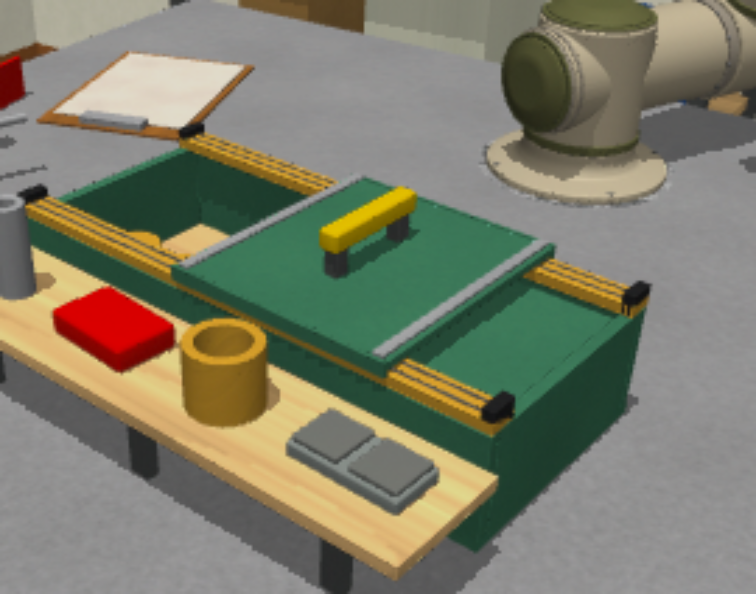

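carry_out(
  moves=[
    {"wx": 0, "wy": 0, "wz": 0.073, "x": 0.75, "y": -0.85, "z": 0, "grip": 85},
    {"wx": 0, "wy": 0, "wz": 0.073, "x": 0.75, "y": -0.85, "z": 0, "grip": 85},
    {"wx": 0, "wy": 0, "wz": 0.073, "x": 0.75, "y": -0.85, "z": 0, "grip": 85},
    {"wx": 0, "wy": 0, "wz": 0.073, "x": 0.75, "y": -0.85, "z": 0, "grip": 85},
    {"wx": 0, "wy": 0, "wz": 0.073, "x": 0.75, "y": -0.85, "z": 0, "grip": 85},
    {"wx": 0, "wy": 0, "wz": 0.073, "x": 0.75, "y": -0.85, "z": 0, "grip": 85},
    {"wx": 0, "wy": 0, "wz": 0.073, "x": 0.75, "y": -0.85, "z": 0, "grip": 85},
    {"wx": 0, "wy": 0, "wz": 0.073, "x": 0.75, "y": -0.85, "z": 0, "grip": 85},
    {"wx": 0, "wy": 0, "wz": 0.073, "x": 0.75, "y": -0.85, "z": 0, "grip": 85},
    {"wx": 0, "wy": 0, "wz": 0.073, "x": 0.75, "y": -0.85, "z": 0, "grip": 85},
    {"wx": 0, "wy": 0, "wz": 0.073, "x": 0.75, "y": -0.85, "z": 0, "grip": 85},
    {"wx": 0, "wy": 0, "wz": 0.073, "x": 0.75, "y": -0.85, "z": 0, "grip": 85},
  ],
  grip_force=60,
)

```text
clock: 1.35
tool_pos: [0.4229, 0.1965, 0.2312]
orientation: [0.056, 0.998, 0.0, -0.0]
force: [-0.1, -0.3, 1.0]
gripper_width: 0.0848
finger_force: 0.0
```

carry_out(
  moves=[
    {"wx": 0, "wy": 0, "wz": 0, "x": 0.389, "y": -0.405, "z": 0, "grip": 60},
    {"wx": 0, "wy": 0, "wz": 0, "x": 0.389, "y": -0.405, "z": 0, "grip": 60},
    {"wx": 0, "wy": 0, "wz": 0, "x": 0.389, "y": -0.405, "z": 0, "grip": 60},
    {"wx": 0, "wy": 0, "wz": 0, "x": 0.389, "y": -0.405, "z": 0, "grip": 60},
    {"wx": 0, "wy": 0, "wz": 0, "x": 0.389, "y": -0.405, "z": 0, "grip": 60},
    {"wx": 0, "wy": 0, "wz": 0, "x": 0.389, "y": -0.405, "z": 0, "grip": 60},
    {"wx": 0, "wy": 0, "wz": 0, "x": 0.389, "y": -0.405, "z": 0, "grip": 60},
  ],
)

```text
clock: 2.05
tool_pos: [0.5787, 0.0354, 0.2311]
orientation: [0.055, 0.998, 0.0, -0.0]
force: [-0.5, 0.4, 1.1]
gripper_width: 0.0603
finger_force: 0.0
```

```bash
python3 - <<'E'
from h import *
im=eyes.camera("scene"); cv2.imwrite("pics/s2.png",cv2.resize(im[80:300,150:420],None,fx=2.8,fy=2.7))
s=sensors.read_state(); print(s["tool_pos"],s["orientation"],s["force"],s["qpos"])
E
```

```text
[0.57839863 0.03574242 0.23139708] [ 5.50027387e-02  9.98486149e-01  1.87513987e-04 -2.72432480e-04] [-0.25593449 -0.03064522 -0.53539567] [-1.42606876e-01  4.33063267e-01  1.21192795e+00  3.26819649e-04
  1.49717702e+00 -1.60336631e+00]
```

View pics/s2.png

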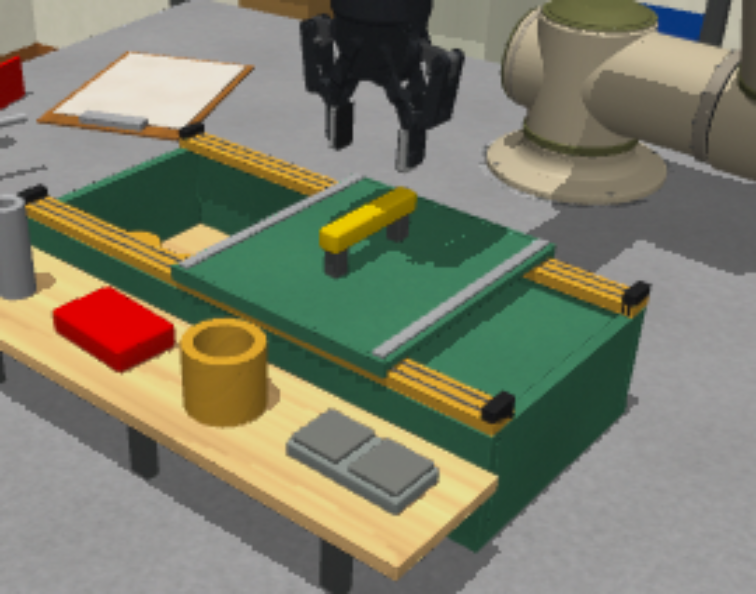

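carry_out(
  moves=[
    {"wx": 0, "wy": 0, "wz": 0, "x": 0, "y": -0.003, "z": -0.09, "grip": 60},
    {"wx": 0, "wy": 0, "wz": 0, "x": 0, "y": -0.003, "z": -0.178, "grip": 60},
    {"wx": 0, "wy": 0, "wz": 0, "x": 0, "y": -0.003, "z": -0.178, "grip": 60},
    {"wx": 0, "wy": 0, "wz": 0, "x": 0, "y": -0.003, "z": -0.178, "grip": 60},
  ],
)

```text
clock: 2.5
tool_pos: [0.579, 0.0339, 0.1614]
orientation: [0.055, 0.998, 0.0, 0.0]
force: [-0.4, -0.1, 0.6]
gripper_width: 0.0602
finger_force: 0.0
```

carry_out(
  moves=[
    {"wx": 0, "wy": 0, "wz": 0, "x": 0, "y": 0, "z": 0, "grip": 15},
    {"wx": 0, "wy": 0, "wz": 0, "x": 0, "y": 0, "z": 0, "grip": 15},
    {"wx": 0, "wy": 0, "wz": 0, "x": 0, "y": 0, "z": 0, "grip": 15},
    {"wx": 0, "wy": 0, "wz": 0, "x": 0, "y": 0, "z": 0, "grip": 15},
    {"wx": 0, "wy": 0, "wz": 0, "x": 0, "y": 0, "z": 0, "grip": 15},
    {"wx": 0, "wy": 0, "wz": 0, "x": 0, "y": 0, "z": 0, "grip": 15},
    {"wx": 0, "wy": 0, "wz": 0, "x": 0, "y": 0, "z": 0, "grip": 15},
    {"wx": 0, "wy": 0, "wz": 0, "x": 0, "y": 0, "z": 0, "grip": 15},
  ],
  grip_force=60,
)

```text
clock: 3.3
tool_pos: [0.5797, 0.0328, 0.1617]
orientation: [0.056, 0.998, 0.0, 0.001]
force: [-2.9, 1.1, 6.9]
gripper_width: 0.0195
finger_force: 59.6
```

carry_out(
  moves=[
    {"wx": 0, "wy": 0, "wz": 0, "x": -0.0056, "y": -0.05, "z": 0, "grip": 15},
    {"wx": 0, "wy": 0, "wz": 0, "x": -0.0112, "y": -0.1, "z": 0, "grip": 15},
    {"wx": 0, "wy": 0, "wz": 0, "x": -0.0168, "y": -0.15, "z": 0, "grip": 15},
    {"wx": 0, "wy": 0, "wz": 0, "x": -0.0224, "y": -0.2, "z": 0, "grip": 15},
    {"wx": 0, "wy": 0, "wz": 0, "x": -0.028, "y": -0.25, "z": 0, "grip": 15},
    {"wx": 0, "wy": 0, "wz": 0, "x": -0.0336, "y": -0.3, "z": 0, "grip": 15},
    {"wx": 0, "wy": 0, "wz": 0, "x": -0.0392, "y": -0.35, "z": 0, "grip": 15},
    {"wx": 0, "wy": 0, "wz": 0, "x": -0.0448, "y": -0.4, "z": 0, "grip": 15},
  ],
)

```text
clock: 4.1
tool_pos: [0.5614, -0.1278, 0.1617]
orientation: [0.056, 0.998, 0.0, 0.001]
force: [-0.6, 2.9, 7.4]
gripper_width: 0.0187
finger_force: 59.9
```

carry_out(
  moves=[
    {"wx": 0, "wy": 0, "wz": 0, "x": -0.0014, "y": -0.012, "z": 0, "grip": 15},
    {"wx": 0, "wy": 0, "wz": 0, "x": -0.0028, "y": -0.025, "z": 0, "grip": 15},
  ],
)

```text
clock: 4.3
tool_pos: [0.5603, -0.1378, 0.1617]
orientation: [0.056, 0.998, -0.0, 0.001]
force: [-3.1, 3.0, 7.4]
gripper_width: 0.0189
finger_force: 60.0
```

carry_out(
  moves=[
    {"wx": 0, "wy": 0, "wz": 0, "x": -0.001, "y": -0.008, "z": 0, "grip": 15},
    {"wx": 0, "wy": 0, "wz": 0, "x": -0.001, "y": -0.01, "z": 0, "grip": 15},
  ],
)

```text
clock: 4.5
tool_pos: [0.5598, -0.1416, 0.1617]
orientation: [0.056, 0.998, -0.0, 0.001]
force: [-3.9, 1.8, 8.1]
gripper_width: 0.0193
finger_force: 60.0
```

carry_out(
  moves=[
    {"wx": 0, "wy": 0, "wz": 0, "x": -0.0005, "y": -0.005, "z": 0, "grip": 15},
    {"wx": 0, "wy": 0, "wz": 0, "x": -0.0005, "y": -0.005, "z": 0, "grip": 15},
  ],
)

```text
clock: 4.7
tool_pos: [0.5596, -0.1435, 0.1617]
orientation: [0.056, 0.998, -0.0, 0.001]
force: [-4.2, 1.0, 7.5]
gripper_width: 0.0191
finger_force: 60.0
```

carry_out(
  moves=[
    {"wx": 0, "wy": 0, "wz": 0, "x": -0.0005, "y": -0.005, "z": 0, "grip": 15},
    {"wx": 0, "wy": 0, "wz": 0, "x": -0.0005, "y": -0.005, "z": 0, "grip": 15},
  ],
)

```text
clock: 4.9
tool_pos: [0.5596, -0.1438, 0.1617]
orientation: [0.056, 0.998, 0.001, 0.001]
force: [-2.0, 9.8, 9.0]
gripper_width: 0.0192
finger_force: 60.1
```

carry_out(
  moves=[
    {"wx": 0, "wy": 0, "wz": 0, "x": -0.0003, "y": -0.003, "z": 0, "grip": 15},
    {"wx": 0, "wy": 0, "wz": 0, "x": -0.0003, "y": -0.003, "z": 0, "grip": 15},
  ],
)

```text
clock: 5.1
tool_pos: [0.5596, -0.1438, 0.1617]
orientation: [0.056, 0.998, 0.002, 0.001]
force: [-0.6, 15.8, 8.9]
gripper_width: 0.0188
finger_force: 60.2
```

carry_out(
  moves=[
    {"wx": 0, "wy": 0, "wz": 0, "x": 0.0008, "y": 0.0075, "z": 0, "grip": 15},
    {"wx": 0, "wy": 0, "wz": 0, "x": 0.0016, "y": 0.015, "z": 0, "grip": 15},
    {"wx": 0, "wy": 0, "wz": 0, "x": 0.0025, "y": 0.0225, "z": 0, "grip": 15},
    {"wx": 0, "wy": 0, "wz": 0, "x": 0.0033, "y": 0.03, "z": 0, "grip": 15},
  ],
)

```text
clock: 5.5
tool_pos: [0.5606, -0.135, 0.1617]
orientation: [0.056, 0.998, -0.001, 0.001]
force: [-4.3, -1.7, 7.0]
gripper_width: 0.0187
finger_force: 60.0
```

carry_out(
  moves=[
    {"wx": 0, "wy": 0, "wz": 0, "x": 0.0008, "y": 0.0075, "z": 0, "grip": 15},
    {"wx": 0, "wy": 0, "wz": 0, "x": 0.0016, "y": 0.015, "z": 0, "grip": 15},
  ],
)

```text
clock: 5.7
tool_pos: [0.5613, -0.129, 0.1616]
orientation: [0.056, 0.998, -0.001, 0.001]
force: [-4.1, -2.0, 6.1]
gripper_width: 0.0192
finger_force: 60.0
```

carry_out(
  moves=[
    {"wx": 0, "wy": 0, "wz": 0, "x": 0.0008, "y": 0.0075, "z": 0, "grip": 15},
    {"wx": 0, "wy": 0, "wz": 0, "x": 0.0016, "y": 0.015, "z": 0, "grip": 15},
  ],
)

```text
clock: 5.9
tool_pos: [0.562, -0.123, 0.1617]
orientation: [0.056, 0.998, -0.001, 0.001]
force: [-3.3, -2.0, 7.5]
gripper_width: 0.0189
finger_force: 60.0
```

carry_out(
  moves=[
    {"wx": 0, "wy": 0, "wz": 0, "x": 0.0008, "y": 0.0075, "z": 0, "grip": 15},
    {"wx": 0, "wy": 0, "wz": 0, "x": 0.0016, "y": 0.015, "z": 0, "grip": 15},
  ],
)

```text
clock: 6.1
tool_pos: [0.5627, -0.117, 0.1617]
orientation: [0.056, 0.998, -0.001, 0.001]
force: [-4.0, -1.4, 6.0]
gripper_width: 0.0191
finger_force: 60.0
```

carry_out(
  moves=[
    {"wx": 0, "wy": 0, "wz": 0, "x": 0.0008, "y": 0.0075, "z": 0, "grip": 15},
    {"wx": 0, "wy": 0, "wz": 0, "x": 0.0016, "y": 0.015, "z": 0, "grip": 15},
  ],
)

```text
clock: 6.3
tool_pos: [0.5633, -0.111, 0.1617]
orientation: [0.056, 0.998, -0.001, 0.001]
force: [-3.0, -2.8, 6.1]
gripper_width: 0.0193
finger_force: 60.0
```

carry_out(
  moves=[
    {"wx": 0, "wy": 0, "wz": 0, "x": 0.0008, "y": 0.0075, "z": 0, "grip": 15},
    {"wx": 0, "wy": 0, "wz": 0, "x": 0.0016, "y": 0.015, "z": 0, "grip": 15},
  ],
)

```text
clock: 6.5
tool_pos: [0.564, -0.105, 0.1617]
orientation: [0.056, 0.998, -0.001, 0.001]
force: [-3.8, -1.8, 7.0]
gripper_width: 0.0189
finger_force: 60.0
```

carry_out(
  moves=[
    {"wx": 0, "wy": 0, "wz": 0, "x": 0.0008, "y": 0.0075, "z": 0, "grip": 15},
    {"wx": 0, "wy": 0, "wz": 0, "x": 0.0016, "y": 0.015, "z": 0, "grip": 15},
  ],
)

```text
clock: 6.7
tool_pos: [0.5647, -0.099, 0.1617]
orientation: [0.056, 0.998, -0.001, 0.001]
force: [-3.4, -2.0, 6.7]
gripper_width: 0.0186
finger_force: 59.9
```

carry_out(
  moves=[
    {"wx": 0, "wy": 0, "wz": 0, "x": 0.0008, "y": 0.0075, "z": 0, "grip": 15},
    {"wx": 0, "wy": 0, "wz": 0, "x": 0.0016, "y": 0.015, "z": 0, "grip": 15},
  ],
)

```text
clock: 6.9
tool_pos: [0.5654, -0.093, 0.1617]
orientation: [0.056, 0.998, -0.001, 0.001]
force: [-2.4, -2.0, 6.8]
gripper_width: 0.0194
finger_force: 59.9
```

carry_out(
  moves=[
    {"wx": 0, "wy": 0, "wz": 0, "x": 0.0008, "y": 0.0075, "z": 0, "grip": 15},
    {"wx": 0, "wy": 0, "wz": 0, "x": 0.0016, "y": 0.015, "z": 0, "grip": 15},
  ],
)

```text
clock: 7.1
tool_pos: [0.5661, -0.087, 0.1617]
orientation: [0.056, 0.998, -0.001, 0.001]
force: [-2.7, -2.2, 6.2]
gripper_width: 0.0189
finger_force: 59.9
```

carry_out(
  moves=[
    {"wx": 0, "wy": 0, "wz": 0, "x": 0.0008, "y": 0.0075, "z": 0, "grip": 15},
    {"wx": 0, "wy": 0, "wz": 0, "x": 0.0016, "y": 0.015, "z": 0, "grip": 15},
  ],
)

```text
clock: 7.3
tool_pos: [0.5667, -0.081, 0.1617]
orientation: [0.056, 0.998, -0.001, 0.001]
force: [-2.6, -1.2, 7.6]
gripper_width: 0.019
finger_force: 59.9
```

carry_out(
  moves=[
    {"wx": 0, "wy": 0, "wz": 0, "x": 0.0008, "y": 0.0075, "z": 0, "grip": 15},
    {"wx": 0, "wy": 0, "wz": 0, "x": 0.0016, "y": 0.015, "z": 0, "grip": 15},
  ],
)

```text
clock: 7.5
tool_pos: [0.5674, -0.075, 0.1617]
orientation: [0.056, 0.998, -0.001, 0.001]
force: [-1.7, -2.5, 7.2]
gripper_width: 0.0189
finger_force: 59.8
```

carry_out(
  moves=[
    {"wx": 0, "wy": 0, "wz": 0, "x": 0.0008, "y": 0.0075, "z": 0, "grip": 15},
    {"wx": 0, "wy": 0, "wz": 0, "x": 0.0016, "y": 0.015, "z": 0, "grip": 15},
  ],
)

```text
clock: 7.7
tool_pos: [0.5681, -0.069, 0.1617]
orientation: [0.056, 0.998, -0.001, 0.001]
force: [-2.3, -1.9, 7.3]
gripper_width: 0.019
finger_force: 59.8
```

carry_out(
  moves=[
    {"wx": 0, "wy": 0, "wz": 0, "x": 0.0008, "y": 0.0075, "z": 0, "grip": 15},
    {"wx": 0, "wy": 0, "wz": 0, "x": 0.0016, "y": 0.015, "z": 0, "grip": 15},
  ],
)

```text
clock: 7.9
tool_pos: [0.5688, -0.063, 0.1616]
orientation: [0.056, 0.998, -0.001, 0.001]
force: [-1.6, -1.9, 6.7]
gripper_width: 0.019
finger_force: 59.8
```

carry_out(
  moves=[
    {"wx": 0, "wy": 0, "wz": 0, "x": 0.0008, "y": 0.0075, "z": 0, "grip": 15},
    {"wx": 0, "wy": 0, "wz": 0, "x": 0.0016, "y": 0.015, "z": 0, "grip": 15},
  ],
)

```text
clock: 8.1
tool_pos: [0.5695, -0.057, 0.1616]
orientation: [0.056, 0.998, -0.001, 0.001]
force: [-1.9, -1.9, 6.7]
gripper_width: 0.0194
finger_force: 59.8
```

carry_out(
  moves=[
    {"wx": 0, "wy": 0, "wz": 0, "x": 0.0008, "y": 0.0075, "z": 0, "grip": 15},
    {"wx": 0, "wy": 0, "wz": 0, "x": 0.0016, "y": 0.015, "z": 0, "grip": 15},
  ],
)

```text
clock: 8.3
tool_pos: [0.5702, -0.051, 0.1617]
orientation: [0.056, 0.998, -0.001, 0.001]
force: [-0.9, -2.8, 7.2]
gripper_width: 0.019
finger_force: 59.8
```

carry_out(
  moves=[
    {"wx": 0, "wy": 0, "wz": 0, "x": 0.0008, "y": 0.0075, "z": 0, "grip": 15},
    {"wx": 0, "wy": 0, "wz": 0, "x": 0.0016, "y": 0.015, "z": 0, "grip": 15},
  ],
)

```text
clock: 8.5
tool_pos: [0.5708, -0.045, 0.1617]
orientation: [0.056, 0.998, -0.001, 0.001]
force: [-1.5, -2.0, 6.0]
gripper_width: 0.019
finger_force: 59.8
```

carry_out(
  moves=[
    {"wx": 0, "wy": 0, "wz": 0, "x": 0.0008, "y": 0.0075, "z": 0, "grip": 15},
    {"wx": 0, "wy": 0, "wz": 0, "x": 0.0016, "y": 0.015, "z": 0, "grip": 15},
  ],
)

```text
clock: 8.7
tool_pos: [0.5715, -0.039, 0.1617]
orientation: [0.056, 0.998, -0.001, 0.001]
force: [0.5, -2.7, 5.8]
gripper_width: 0.0191
finger_force: 59.7
```

carry_out(
  moves=[
    {"wx": 0, "wy": 0, "wz": 0, "x": 0.0008, "y": 0.0075, "z": 0, "grip": 15},
    {"wx": 0, "wy": 0, "wz": 0, "x": 0.0016, "y": 0.015, "z": 0, "grip": 15},
  ],
)

```text
clock: 8.9
tool_pos: [0.5722, -0.033, 0.1617]
orientation: [0.056, 0.998, -0.001, 0.002]
force: [-0.9, -2.7, 6.8]
gripper_width: 0.0193
finger_force: 59.7
```

carry_out(
  moves=[
    {"wx": 0, "wy": 0, "wz": 0, "x": 0.0008, "y": 0.0075, "z": 0, "grip": 15},
    {"wx": 0, "wy": 0, "wz": 0, "x": 0.0016, "y": 0.015, "z": 0, "grip": 15},
  ],
)

```text
clock: 9.1
tool_pos: [0.5729, -0.027, 0.1617]
orientation: [0.056, 0.998, -0.001, 0.002]
force: [-1.2, -1.5, 4.8]
gripper_width: 0.019
finger_force: 59.7
```

carry_out(
  moves=[
    {"wx": 0, "wy": 0, "wz": 0, "x": 0.0008, "y": 0.0075, "z": 0, "grip": 15},
    {"wx": 0, "wy": 0, "wz": 0, "x": 0.0016, "y": 0.015, "z": 0, "grip": 15},
  ],
)

```text
clock: 9.3
tool_pos: [0.5735, -0.0215, 0.1617]
orientation: [0.056, 0.998, -0.001, 0.002]
force: [-0.3, -6.1, 5.4]
gripper_width: 0.019
finger_force: 59.8
```

carry_out(
  moves=[
    {"wx": 0, "wy": 0, "wz": 0, "x": 0.0008, "y": 0.0075, "z": 0, "grip": 15},
    {"wx": 0, "wy": 0, "wz": 0, "x": 0.0016, "y": 0.015, "z": 0, "grip": 15},
  ],
)

```text
clock: 9.5
tool_pos: [0.5742, -0.0161, 0.1617]
orientation: [0.056, 0.998, -0.002, 0.002]
force: [-0.6, -8.0, 5.7]
gripper_width: 0.0185
finger_force: 59.8
```

carry_out(
  moves=[
    {"wx": 0, "wy": 0, "wz": 0, "x": 0.0008, "y": 0.0075, "z": 0, "grip": 15},
    {"wx": 0, "wy": 0, "wz": 0, "x": 0.0016, "y": 0.015, "z": 0, "grip": 15},
  ],
)

```text
clock: 9.7
tool_pos: [0.5748, -0.01, 0.1617]
orientation: [0.056, 0.998, -0.001, 0.002]
force: [-0.2, -6.5, 4.7]
gripper_width: 0.0192
finger_force: 59.8
```

carry_out(
  moves=[
    {"wx": 0, "wy": 0, "wz": 0, "x": 0.0008, "y": 0.0075, "z": 0, "grip": 15},
    {"wx": 0, "wy": 0, "wz": 0, "x": 0.0016, "y": 0.015, "z": 0, "grip": 15},
  ],
)

```text
clock: 9.9
tool_pos: [0.5756, -0.0035, 0.1617]
orientation: [0.056, 0.998, -0.001, 0.002]
force: [0.5, -3.8, 5.4]
gripper_width: 0.0193
finger_force: 59.8
```

carry_out(
  moves=[
    {"wx": 0, "wy": 0, "wz": 0, "x": 0.0008, "y": 0.0075, "z": 0, "grip": 15},
    {"wx": 0, "wy": 0, "wz": 0, "x": 0.0016, "y": 0.015, "z": 0, "grip": 15},
  ],
)

```text
clock: 10.1
tool_pos: [0.5763, 0.0029, 0.1617]
orientation: [0.056, 0.998, -0.001, 0.002]
force: [1.0, -2.3, 5.2]
gripper_width: 0.0189
finger_force: 59.7
```

carry_out(
  moves=[
    {"wx": 0, "wy": 0, "wz": 0, "x": 0.0008, "y": 0.0075, "z": 0, "grip": 15},
    {"wx": 0, "wy": 0, "wz": 0, "x": 0.0016, "y": 0.015, "z": 0, "grip": 15},
  ],
)

```text
clock: 10.3
tool_pos: [0.577, 0.009, 0.1617]
orientation: [0.056, 0.998, -0.001, 0.002]
force: [1.3, -2.4, 4.9]
gripper_width: 0.0191
finger_force: 59.7
```

carry_out(
  moves=[
    {"wx": 0, "wy": 0, "wz": 0, "x": 0.0014, "y": 0.0125, "z": 0, "grip": 15},
    {"wx": 0, "wy": 0, "wz": 0, "x": 0.0028, "y": 0.025, "z": 0, "grip": 15},
    {"wx": 0, "wy": 0, "wz": 0, "x": 0.0042, "y": 0.0375, "z": 0, "grip": 15},
    {"wx": 0, "wy": 0, "wz": 0, "x": 0.0056, "y": 0.05, "z": 0, "grip": 15},
  ],
)

```text
clock: 10.7
tool_pos: [0.5793, 0.029, 0.1617]
orientation: [0.056, 0.998, -0.001, 0.002]
force: [1.7, -2.4, 5.1]
gripper_width: 0.0187
finger_force: 59.8
```

carry_out(
  moves=[
    {"wx": 0, "wy": 0, "wz": 0, "x": 0.0014, "y": 0.0125, "z": 0, "grip": 15},
    {"wx": 0, "wy": 0, "wz": 0, "x": 0.0028, "y": 0.025, "z": 0, "grip": 15},
    {"wx": 0, "wy": 0, "wz": 0, "x": 0.0042, "y": 0.0375, "z": 0, "grip": 15},
    {"wx": 0, "wy": 0, "wz": 0, "x": 0.0056, "y": 0.05, "z": 0, "grip": 15},
  ],
)

```text
clock: 11.1
tool_pos: [0.5816, 0.0491, 0.1617]
orientation: [0.056, 0.998, -0.001, 0.002]
force: [2.1, -2.2, 5.3]
gripper_width: 0.0191
finger_force: 59.7
```

carry_out(
  moves=[
    {"wx": 0, "wy": 0, "wz": 0, "x": 0.0014, "y": 0.0125, "z": 0, "grip": 15},
    {"wx": 0, "wy": 0, "wz": 0, "x": 0.0028, "y": 0.025, "z": 0, "grip": 15},
    {"wx": 0, "wy": 0, "wz": 0, "x": 0.0042, "y": 0.0375, "z": 0, "grip": 15},
    {"wx": 0, "wy": 0, "wz": 0, "x": 0.0056, "y": 0.05, "z": 0, "grip": 15},
  ],
)

```text
clock: 11.5
tool_pos: [0.5838, 0.0691, 0.1617]
orientation: [0.056, 0.998, -0.0, 0.002]
force: [1.5, -2.3, 5.3]
gripper_width: 0.019
finger_force: 59.7
```

carry_out(
  moves=[
    {"wx": 0, "wy": 0, "wz": 0, "x": 0.0014, "y": 0.0125, "z": 0, "grip": 15},
    {"wx": 0, "wy": 0, "wz": 0, "x": 0.0028, "y": 0.025, "z": 0, "grip": 15},
    {"wx": 0, "wy": 0, "wz": 0, "x": 0.0042, "y": 0.0375, "z": 0, "grip": 15},
    {"wx": 0, "wy": 0, "wz": 0, "x": 0.0056, "y": 0.05, "z": 0, "grip": 15},
  ],
)

```text
clock: 11.9
tool_pos: [0.5861, 0.0891, 0.1617]
orientation: [0.056, 0.998, -0.0, 0.002]
force: [1.7, -2.8, 6.1]
gripper_width: 0.0191
finger_force: 59.8
```

carry_out(
  moves=[
    {"wx": 0, "wy": 0, "wz": 0, "x": 0.0006, "y": 0.005, "z": 0, "grip": 15},
    {"wx": 0, "wy": 0, "wz": 0, "x": 0.001, "y": 0.01, "z": 0, "grip": 15},
  ],
)

```text
clock: 12.1
tool_pos: [0.5866, 0.0931, 0.1617]
orientation: [0.056, 0.998, -0.0, 0.002]
force: [3.1, -3.1, 4.9]
gripper_width: 0.0189
finger_force: 59.7
```

carry_out(
  moves=[
    {"wx": 0, "wy": 0, "wz": 0, "x": 0.0005, "y": 0.005, "z": 0, "grip": 15},
    {"wx": 0, "wy": 0, "wz": 0, "x": 0.0005, "y": 0.005, "z": 0, "grip": 15},
  ],
)

```text
clock: 12.3
tool_pos: [0.5868, 0.0947, 0.1617]
orientation: [0.056, 0.998, -0.001, 0.002]
force: [1.7, -4.1, 4.7]
gripper_width: 0.0191
finger_force: 59.9
```

carry_out(
  moves=[
    {"wx": 0, "wy": 0, "wz": 0, "x": 0.0003, "y": 0.003, "z": 0, "grip": 15},
    {"wx": 0, "wy": 0, "wz": 0, "x": 0.0003, "y": 0.003, "z": 0, "grip": 15},
  ],
)

```text
clock: 12.5
tool_pos: [0.5867, 0.0947, 0.1617]
orientation: [0.057, 0.998, -0.002, 0.002]
force: [0.9, -9.8, 4.8]
gripper_width: 0.0188
finger_force: 60.0
```

carry_out(
  moves=[
    {"wx": 0, "wy": 0, "wz": 0, "x": -0.0022, "y": -0.02, "z": 0, "grip": 15},
    {"wx": 0, "wy": 0, "wz": 0, "x": -0.0045, "y": -0.04, "z": 0, "grip": 15},
    {"wx": 0, "wy": 0, "wz": 0, "x": -0.0067, "y": -0.06, "z": 0, "grip": 15},
    {"wx": 0, "wy": 0, "wz": 0, "x": -0.009, "y": -0.08, "z": 0, "grip": 15},
    {"wx": 0, "wy": 0, "wz": 0, "x": -0.0112, "y": -0.1, "z": 0, "grip": 15},
    {"wx": 0, "wy": 0, "wz": 0, "x": -0.0135, "y": -0.12, "z": 0, "grip": 15},
    {"wx": 0, "wy": 0, "wz": 0, "x": -0.0157, "y": -0.14, "z": 0, "grip": 15},
    {"wx": 0, "wy": 0, "wz": 0, "x": -0.018, "y": -0.16, "z": 0, "grip": 15},
    {"wx": 0, "wy": 0, "wz": 0, "x": -0.0202, "y": -0.18, "z": 0, "grip": 15},
    {"wx": 0, "wy": 0, "wz": 0, "x": -0.0213, "y": -0.19, "z": 0, "grip": 15},
    {"wx": 0, "wy": 0, "wz": 0, "x": -0.022, "y": -0.195, "z": 0, "grip": 15},
    {"wx": 0, "wy": 0, "wz": 0, "x": -0.0225, "y": -0.2, "z": 0, "grip": 15},
  ],
)

```text
clock: 13.7
tool_pos: [0.5779, 0.0167, 0.1617]
orientation: [0.056, 0.998, 0.0, 0.002]
force: [2.6, 1.2, 5.9]
gripper_width: 0.0189
finger_force: 60.2
```

carry_out(
  moves=[
    {"wx": 0, "wy": 0, "wz": 0, "x": -0.0006, "y": -0.005, "z": 0, "grip": 15},
    {"wx": 0, "wy": 0, "wz": 0, "x": -0.0011, "y": -0.01, "z": 0, "grip": 15},
    {"wx": 0, "wy": 0, "wz": 0, "x": -0.0017, "y": -0.015, "z": 0, "grip": 15},
  ],
)

```text
clock: 14.0
tool_pos: [0.5772, 0.0107, 0.1617]
orientation: [0.056, 0.998, 0.0, 0.002]
force: [2.2, 2.6, 5.3]
gripper_width: 0.0191
finger_force: 60.2
```

carry_out(
  moves=[
    {"wx": 0, "wy": 0, "wz": 0, "x": -0.0006, "y": -0.005, "z": 0, "grip": 15},
  ],
)

```text
clock: 14.1
tool_pos: [0.577, 0.0088, 0.1617]
orientation: [0.056, 0.998, 0.0, 0.002]
force: [3.7, 1.9, 5.7]
gripper_width: 0.0194
finger_force: 60.2
```

carry_out(
  moves=[
    {"wx": 0, "wy": 0, "wz": 0, "x": -0.0006, "y": -0.005, "z": 0, "grip": 15},
  ],
)

```text
clock: 14.2
tool_pos: [0.5767, 0.0068, 0.1617]
orientation: [0.056, 0.998, 0.0, 0.002]
force: [2.9, 1.1, 5.8]
gripper_width: 0.0191
finger_force: 60.2
```

carry_out(
  moves=[
    {"wx": 0, "wy": 0, "wz": 0, "x": -0.0006, "y": -0.005, "z": 0, "grip": 15},
  ],
)

```text
clock: 14.3
tool_pos: [0.5765, 0.0047, 0.1616]
orientation: [0.056, 0.998, 0.0, 0.002]
force: [3.5, 1.7, 5.9]
gripper_width: 0.0195
finger_force: 60.2
```

carry_out(
  moves=[
    {"wx": 0, "wy": 0, "wz": 0, "x": -0.0006, "y": -0.005, "z": 0, "grip": 15},
  ],
)

```text
clock: 14.4
tool_pos: [0.5763, 0.0028, 0.1617]
orientation: [0.056, 0.998, 0.0, 0.002]
force: [3.8, 0.9, 5.9]
gripper_width: 0.0191
finger_force: 60.2
```

carry_out(
  moves=[
    {"wx": 0, "wy": 0, "wz": 0, "x": -0.0006, "y": -0.005, "z": 0, "grip": 15},
  ],
)

```text
clock: 14.5
tool_pos: [0.5761, 0.0008, 0.1617]
orientation: [0.056, 0.998, 0.0, 0.002]
force: [3.1, 1.6, 5.5]
gripper_width: 0.019
finger_force: 60.2
```

carry_out(
  moves=[
    {"wx": 0, "wy": 0, "wz": 0, "x": -0.0006, "y": -0.005, "z": 0, "grip": 15},
  ],
)

```text
clock: 14.6
tool_pos: [0.5758, -0.0012, 0.1617]
orientation: [0.056, 0.998, 0.0, 0.002]
force: [4.1, 3.9, 5.8]
gripper_width: 0.0189
finger_force: 60.1
```

carry_out(
  moves=[
    {"wx": 0, "wy": 0, "wz": 0, "x": -0.0006, "y": -0.005, "z": 0, "grip": 15},
  ],
)

```text
clock: 14.7
tool_pos: [0.5757, -0.0029, 0.1617]
orientation: [0.056, 0.998, 0.001, 0.002]
force: [3.8, 5.7, 5.8]
gripper_width: 0.0188
finger_force: 60.1
```

carry_out(
  moves=[
    {"wx": 0, "wy": 0, "wz": 0, "x": -0.0006, "y": -0.005, "z": 0, "grip": 15},
  ],
)

```text
clock: 14.8
tool_pos: [0.5754, -0.0046, 0.1617]
orientation: [0.056, 0.998, 0.001, 0.002]
force: [5.3, 6.5, 6.2]
gripper_width: 0.0188
finger_force: 60.1
```

carry_out(
  moves=[
    {"wx": 0, "wy": 0, "wz": 0, "x": -0.0006, "y": -0.005, "z": 0, "grip": 15},
  ],
)

```text
clock: 14.9
tool_pos: [0.5752, -0.0064, 0.1617]
orientation: [0.056, 0.998, 0.001, 0.002]
force: [4.8, 7.6, 6.0]
gripper_width: 0.019
finger_force: 60.1
```

carry_out(
  moves=[
    {"wx": 0, "wy": 0, "wz": 0, "x": -0.0006, "y": -0.005, "z": 0, "grip": 15},
  ],
)

```text
clock: 15.0
tool_pos: [0.575, -0.0082, 0.1617]
orientation: [0.056, 0.998, 0.001, 0.003]
force: [5.6, 7.3, 5.7]
gripper_width: 0.019
finger_force: 60.1
```

carry_out(
  moves=[
    {"wx": 0, "wy": 0, "wz": 0, "x": -0.0006, "y": -0.005, "z": 0, "grip": 15},
  ],
)

```text
clock: 15.1
tool_pos: [0.5748, -0.0102, 0.1617]
orientation: [0.056, 0.998, 0.001, 0.003]
force: [5.1, 6.5, 5.8]
gripper_width: 0.0194
finger_force: 60.1
```

carry_out(
  moves=[
    {"wx": 0, "wy": 0, "wz": 0, "x": -0.0003, "y": -0.0025, "z": 0, "grip": 15},
    {"wx": 0, "wy": 0, "wz": 0, "x": -0.0003, "y": -0.0025, "z": 0, "grip": 15},
    {"wx": 0, "wy": 0, "wz": 0, "x": -0.0003, "y": -0.0025, "z": 0, "grip": 15},
    {"wx": 0, "wy": 0, "wz": 0, "x": -0.0003, "y": -0.0025, "z": 0, "grip": 15},
  ],
)

```text
clock: 15.5
tool_pos: [0.5746, -0.0117, 0.1617]
orientation: [0.056, 0.998, 0.001, 0.002]
force: [3.7, 4.6, 6.0]
gripper_width: 0.0193
finger_force: 60.1
```

carry_out(
  moves=[
    {"wx": 0, "wy": 0, "wz": 0, "x": 0, "y": 0, "z": 0, "grip": 60},
    {"wx": 0, "wy": 0, "wz": 0, "x": 0, "y": 0, "z": 0, "grip": 60},
    {"wx": 0, "wy": 0, "wz": 0, "x": 0, "y": 0, "z": 0, "grip": 60},
    {"wx": 0, "wy": 0, "wz": 0, "x": 0, "y": 0, "z": 0, "grip": 60},
    {"wx": 0, "wy": 0, "wz": 0, "x": 0, "y": 0, "z": 0, "grip": 60},
    {"wx": 0, "wy": 0, "wz": 0, "x": 0, "y": 0, "z": 0, "grip": 60},
  ],
)

```text
clock: 16.1
tool_pos: [0.5732, -0.0123, 0.1601]
orientation: [0.056, 0.998, 0.0, -0.0]
force: [-0.2, -0.3, -0.5]
gripper_width: 0.0602
finger_force: 0.0
```

carry_out(
  moves=[
    {"wx": 0, "wy": 0, "wz": 0, "x": 0, "y": 0, "z": 0.05, "grip": 60},
    {"wx": 0, "wy": 0, "wz": 0, "x": 0, "y": 0, "z": 0.12, "grip": 60},
    {"wx": 0, "wy": 0, "wz": 0, "x": 0, "y": 0, "z": 0.22, "grip": 60},
    {"wx": 0, "wy": 0, "wz": 0, "x": -0.1, "y": 0, "z": 0.32, "grip": 60},
    {"wx": 0, "wy": 0, "wz": 0, "x": -0.2, "y": 0.1, "z": 0.35, "grip": 60},
    {"wx": 0, "wy": 0, "wz": 0, "x": -0.3, "y": 0.2, "z": 0.35, "grip": 60},
    {"wx": 0, "wy": 0, "wz": 0, "x": -0.4, "y": 0.3, "z": 0.35, "grip": 60},
    {"wx": 0, "wy": 0, "wz": 0, "x": -0.4, "y": 0.5, "z": 0.35, "grip": 60},
    {"wx": 0, "wy": 0, "wz": 0, "x": -0.4, "y": 0.6, "z": 0.35, "grip": 60},
    {"wx": 0, "wy": 0, "wz": 0, "x": -0.4, "y": 0.7, "z": 0.35, "grip": 60},
    {"wx": 0, "wy": 0, "wz": 0, "x": -0.4, "y": 0.7, "z": 0.35, "grip": 60},
    {"wx": 0, "wy": 0, "wz": 0, "x": -0.4, "y": 0.7, "z": 0.35, "grip": 60},
  ],
)

```text
clock: 17.3
tool_pos: [0.4125, 0.2705, 0.2998]
orientation: [0.054, 0.999, 0.0, -0.0]
force: [-0.0, 0.0, -0.2]
gripper_width: 0.06
finger_force: 0.0
```

```bash
python3 - <<'E'
from h import *
im=eyes.camera("top"); cv2.imwrite("pics/t3.png",cv2.resize(im[80:320,110:440],None,fx=2.4,fy=2.4))
h=cv2.cvtColor(im,cv2.COLOR_BGR2HSV)
k=cv2.inRange(h,(26,150,100),(34,255,255));k[:,:215]=0;k[:,310:]=0;k[:180]=0;k[280:]=0
c=max(cv2.findContours(k,0,2)[0],key=cv2.contourArea); r=cv2.minAreaRect(c);print(r,cast("top",r[0],.189))
s=sensors.read_state(); print(s["tool_pos"],s["force"])
E
```

```text
((268.93597412109375, 228.43551635742188), (10.531445503234863, 59.64034652709961), 6.519801616668701) [ 0.57352224 -0.01089789  0.189     ]
[0.41277232 0.2689051  0.29985733] [-0.3245717  -0.69610186  0.36127405]
```

View pics/t3.png

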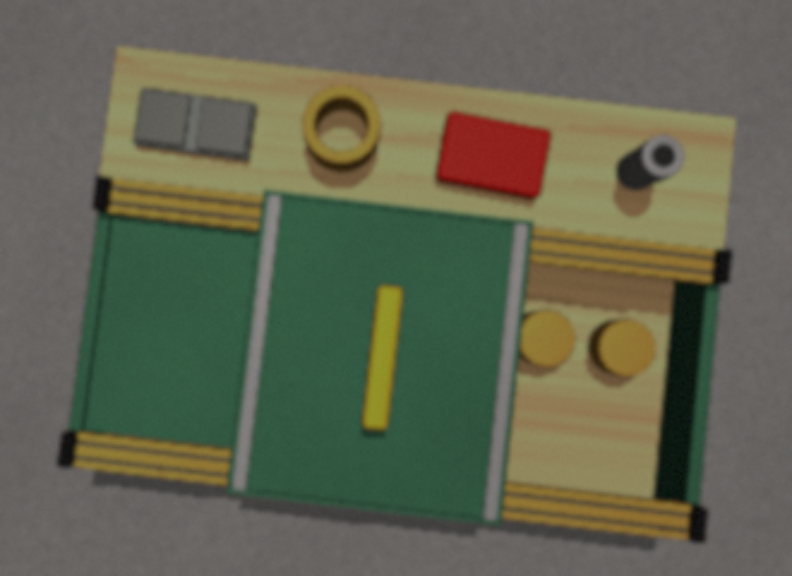

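```bash
python3 -c "
from bench import env
print(env.finish_job())"
```

```text
the job is handed in; nothing more can be done
None
```

I slid the door fully closed, stroked it fully open, then brought it back and left it released on the tight spot. The spot is about 133 mm from closed, and the door stands within about 1 mm of it; the parts on the shelf were not touched.

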